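# Ready the label reader for a batch of specimen jars

### The arm

A 6-joint arm with a two-finger parallel gripper is mounted at the origin on the work surface. World frame = base frame: x ahead of the robot, y to its left, z up, the work surface at z = 0. Lengths are in mm, angles in rad, forces in N, time in s.
With the tool pointing down it reaches from about 275 to 1000 mm from the base axis. Payload 8.4 kg.
Tool frame: the origin (TCP) lies between the finger pads; the fingertips stand 25 mm ahead of it and the grasp point (between the pads) lies 6 mm ahead of it (arm.tip_reach is the distance from the TCP to the fingertips, in mm); z points along the fingers, y is the line along which they close (so a half turn about z gives the same grasp; the last joint's range is limited). The gripper opens to 85 mm and grips with 20 to 120 N. Pads are 22 mm wide; open, the fingers measure 114 mm over their backs; the gripper's body (76 mm by 85 mm) begins 54 mm behind the grasp point. The pads swing forward as they close: fully open they stand 13 mm farther back than shut.
Start: joints at [-1.173, 0.353, 1.633, -0, 1.155, -0.002], TCP at [243.27, -575.715, 256.281] pointing down, gripper open.
Joint ranges: [-2.63, 2.63], [-0.92, 2.1], [0.06, 2.66], [-1.3, 4.44], [0, 2.69], [-3.02, 3.02]. Speed limits (rad/s): [2.22, 2.22, 2.79, 3.14, 3.14, 3.14].

### API

Orientations are given as a 3x3 rotation matrix whose columns are the frame's x, y, z axes.
In Python, from plant import arm gives the robot as it stands. Calls block until the motion is done:
- arm.movep(position, orientation): joint-space move of the TCP to a pose.
- arm.move_straight(position, orientation=None, velocity=150): straight line of the TCP; orientation=None keeps the orientation; velocity is the mean speed in mm/s.
- arm.set_joints(angles): joint-space move.
- arm.set_gripper(opening): opening from 0.0 (shut) to 1.0 (fully open); the grip force is fixed at half the most; returns when the fingers have stopped.
- arm.wait(seconds).
- arm.inverse_kinematics(position, orientation): joint angles nearest the present ones, or None.
- arm.get_state(): the state.
- arm.read_camera(name): name is "scene" or "side" or "wrist"; returns the picture (400x640x3 uint8, blue, green, red); there is no depth.
- arm.calibration(name): a dict with "fx", "fy", "cx", "cy" (pixels), "k1" (the pictures are not rectified: a ray, as slopes to the right and down, at radius r is drawn at 1 + k1 r^2 times it, then the intrinsics apply), "R" (3x3) and "t" (3): a world point X has camera coordinates R X + t. Camera axes: x right, y down, z forward; pixel columns grow to the right and rows downward; lengths in mm; the calibration is good to about 2 mm. A picture is of the moment at which its call begins: read the wrist's pose just before it. calibration takes no time and is no camera call; for the wrist camera it gives the pose at the moment of the call.
A pose or a line that the arm cannot do raises arm.Unreachable and nothing moves.
- arm.finish_job(): hands the job in; it is judged then, once.
The state is a dict: "t": time; "joint_pos": joint angles; "qvel": joint speeds; "tau": joint torques, N m; "ee_pos": TCP position; "eef_rot": TCP orientation; "contact_force": force on the tool from outside, world axes, zero at the start; "wrist_torque": the same for the moment, N m; "finger_gap": opening from 0.0 (shut) to 1.0 (fully open); "grip_force": force on a finger pad.
Only numpy, scipy, OpenCV 4.12 (cv2) and the standard library are available. Lean on these libraries where they do the work, as an engineer would, in place of code of your own. Each camera call takes 0.05 s, during which the arm holds its last target. There are 200 camera calls.

### The job

Get the specimen jars ready for reading: first take the yellow cover off its screw on the label reader (it hangs by a keyhole) and stand it upright in the clear tray, then stand every jar there is on a disc of its own on the reader's stage, centred, with its orange mark squarely facing the reader. Last, fold the dark hood forward over the jars to 45 degrees, the orange marks on its end discs, leave it there and press the green button; leave everything else on the bench where it is.

Things in the scene. Friction and masses are not known exactly. Their poses are not given: they have to be found in the camera images.
- reader: Grey label reader, fixed, at the robot's left: block 320 mm wide, 130 mm high, 110 mm deep behind its upright front face. Origin: foot of the face, middle, at bench level. x points back into the block (the face looks along -x), y along the face, z up. A stage 8 mm thick, 320 mm wide, reaches 150 mm out from the face.
- screw (a point): front of the screw head (15 mm across, 4 mm thick; shank 6 mm; the head's back stands 7.5 mm off the face), middle of the reader's face, 112 mm above the bench. Hung, the cover's slot top rests on the shank; lifted 25 to 33 mm, its hole passes the head and it pulls straight off along the cover's -x.
- cover: Yellow lens cover, hung by a keyhole on the screw, flat on the face: sheet 110 mm wide (y), 92 high (z), 5 thick (x), 0.12 kg. Origin: middle of the sheet's lower edge. Keyhole: slot 9 mm wide, top end 80 mm above the lower edge; from 60 down to 36 mm it is a hole 24 mm wide. A foot bar and grip tab stick out to -x; on a flat floor it stands upright by itself on sheet and foot.
- cover_tab (a point): top middle of the cover's black upright grip tab: 56 mm out from the sheet (-x), 58 mm above its lower edge. The tab is 12 mm thick (y), spans 38 to 74 mm out from the sheet, and reaches down to the cover's underside; grip it from above by its two y sides.
- tray: Clear acrylic tray fixed on the bench, 190 mm (x) by 170 mm (y), 30 mm high, walls and floor 5 mm thick. Origin: centre of its underside.
- hood (a joint): angle of the dark light hood about its stiff hinge, rad: 0 = upright, positive = folded forward over the stage, 0.785 = 45 degrees (the orange marks on the grey end discs), 1.57 = level; range -0.9 to 1.45. Starts leaning back, -0.6 to -0.25. Stays where it is left; about 0.3 N m (about 3 N at its edge) moves it.
- hood_hinge (a point): middle of the hood's hinge line, on the reader's top front edge, 136 mm above the bench, 4 mm behind the face; the hinge runs along the reader's y. The hood is a flat panel 300 mm wide, 6 mm thick, that reaches 120 mm from the hinge; an orange strip 10 mm thick caps its free edge.
- read_button (a joint): travel of the reader's green push button, m: 0 = out, 0.006 = fully pressed; it springs back; 5 N press it fully down
- read_button_top (a point): top of the green button (28 mm across), on the reader's top, 85 mm behind the face, behind the hood; pressed straight down
- pad0 (a point): centre of a blue-rimmed white disc (66 mm across) on the reader's stage, top at 8 mm above the bench; 95 mm out from the face. The three discs lie 90 mm apart along the face.
- pad1 (a point): centre of a blue-rimmed white disc (66 mm across) on the reader's stage, top at 8 mm above the bench; 95 mm out from the face. The three discs lie 90 mm apart along the face.
- pad2 (a point): centre of a blue-rimmed white disc (66 mm across) on the reader's stage, top at 8 mm above the bench; 95 mm out from the face. The three discs lie 90 mm apart along the face.
- jarA: Clear specimen jar with a white lid, a cylinder 54 mm across and 70 mm high, weighted low, about 0.12 kg, upright on the bench at the robot's right; may be absent (two or three of the four are present). Origin: centre of its underside, z up. Its orange mark is on its +x side, running up the side and over the lid's edge.
- markA (a point): foot of jar A's orange mark, 27 mm from its axis along its x
- jarB: Clear specimen jar with a white lid, a cylinder 54 mm across and 70 mm high, weighted low, about 0.12 kg, upright on the bench at the robot's right; may be absent (two or three of the four are present). Origin: centre of its underside, z up. Its orange mark is on its +x side, running up the side and over the lid's edge.
- markB (a point): foot of jar B's orange mark, 27 mm from its axis along its x
- jarC: Clear specimen jar with a white lid, a cylinder 54 mm across and 70 mm high, weighted low, about 0.12 kg, upright on the bench at the robot's right; may be absent (two or three of the four are present). Origin: centre of its underside, z up. Its orange mark is on its +x side, running up the side and over the lid's edge.
- markC (a point): foot of jar C's orange mark, 27 mm from its axis along its x
- jarD: Clear specimen jar with a white lid, a cylinder 54 mm across and 70 mm high, weighted low, about 0.12 kg, upright on the bench at the robot's right; may be absent (two or three of the four are present). Origin: centre of its underside, z up. Its orange mark is on its +x side, running up the side and over the lid's edge.
- markD (a point): foot of jar D's orange mark, 27 mm from its axis along its x
- lid: a spare white jar lid lying on the bench among the jars, 58 mm across, 14 mm high. Bystander.
- pinblock: a stepped wooden pin block, 90 x 60 mm, 45 mm high, at the far side. Bystander.
- tweezers: steel tweezers, 130 mm long, 5 mm thick, lying on the bench beyond the tray. Bystander.
Mind the look-alikes: they are no part of the job. Of the things shaped like the cover, the yellow one is meant.

How it is judged:
By the outcome, as a careful person would: the job done as asked, in the order asked, and still so for the second after the job is handed in, with the robot touching nothing.
Of jarA, jarB, jarC, jarD only 2 to 3 are there at a start; the rules pass over those that are not, and their reading is None.
At some moment in a run one of jarA, jarB, jarC, jarD may be knocked a few centimetres aside while the robot is not near it.
Once in a run the grip may slacken for a moment while it holds something.
It also fails if it takes over 210 s, if anything falls off the work surface, if the arm or the gripper's body presses on something with over 40 N, if the wrist force passes 120 N, or if a joint passes its speed limit or range.

## Working session

There is one attempt and no reset: what is moved stays moved. The work goes in short steps, each a Python script; the robot and the scene stay as the last script left them, time stands still between calls to the robot, and variables do not carry over. Pictures are saved under pics/ and viewed, at most 14 in all, crops included, and the job is handed in when it is done.

```bash
ls; mkdir -p pics; python3 - <<'E'
from plant import arm
import cv2
for n in ["scene","side"]:
    im=arm.read_camera(n); cv2.imwrite(f"pics/{n}0.png",im)
    c=arm.calibration(n); print(n,c)
im=arm.read_camera("wrist"); cv2.imwrite("pics/wrist0.png",im); print(arm.calibration("wrist"))
s=arm.get_state();print(s["t"],s["eef_rot"])
E
```

```text
pics
scene {'fx': 395.1125380361884, 'fy': 395.1125380361884, 'cx': 321.1420983208102, 'cy': 201.1879970185398, 'k1': 0.025951174889146764, 'R': array([[ 0.80507093,  0.59317156,  0.00288048],
       [ 0.46977109, -0.63460796, -0.61366755],
       [-0.36218216,  0.49539907, -0.78955927]]), 't': array([-425.0980069 , -172.66904326, 1312.46117568])}
side {'fx': 509.70264471709004, 'fy': 509.70264471709004, 'cx': 316.3408133604252, 'cy': 196.16667340442774, 'k1': -0.16864539937979237, 'R': array([[ 0.98843384, -0.1509966 , -0.01409128],
       [-0.11877981, -0.713058  , -0.69097007],
       [ 0.09428623,  0.68465196, -0.72274601]]), 't': array([-551.95750177,  114.57843129, 1275.36637778])}
{'fx': 292.553134618783, 'fy': 292.553134618783, 'cx': 317.03721969227763, 'cy': 197.06573300683155, 'k1': -0.015128712396037768, 'R': array([[ 3.89900603e-01, -9.20856709e-01, -6.63860317e-04],
       [-8.89484278e-01, -3.76803556e-01,  2.58528142e-01],
       [-2.38317519e-01, -1.00209785e-01, -9.66003499e-01]]), 't': array([-624.0525692 ,  -33.0301855 ,  377.39521886])}
0.15 [[ 9.21143133e-01  3.89223774e-01 -4.27635046e-04]
 [ 3.89224009e-01 -9.21142571e-01  1.01762899e-03]
 [ 2.17254967e-06 -1.10382778e-03 -9.99999391e-01]]
```

View pics/scene0.png

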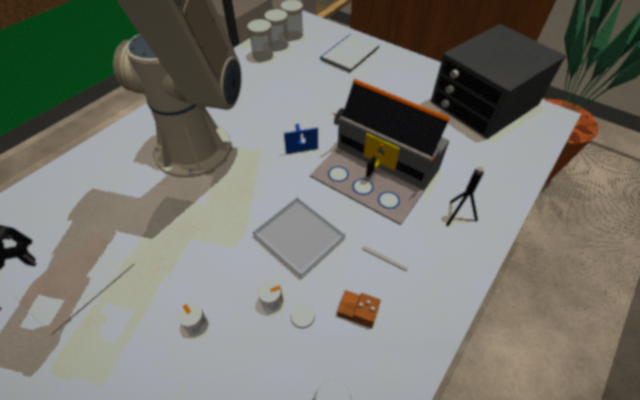

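View pics/side0.png

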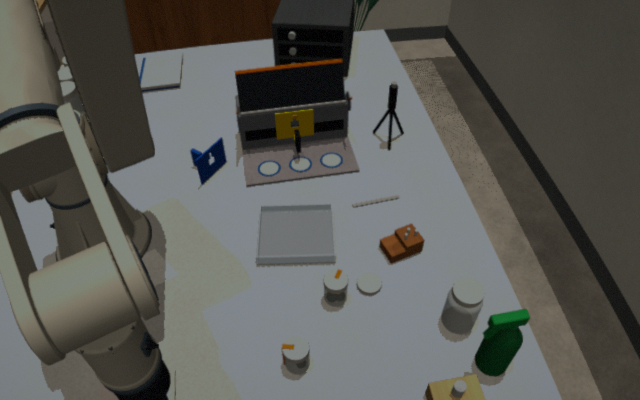

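Scene view: the yellow cover is at (380,150), with a blue look-alike cover at (302,138). There are two jars, at (190,318) and (270,293), and the spare lid is at (302,316). Unmarked jars at (260,38), (276,28) and (291,18) and a big jar at (333,390) are other look-alikes. The side view agrees: cover (295,124), jars (336,285) and (296,352). Next I'll check close crops and the wrist view.

```bash
python3 - <<'E'
import cv2,numpy as np
s=cv2.imread("pics/scene0.png");d=cv2.imread("pics/side0.png");w=cv2.imread("pics/wrist0.png")
def c(im,x,y,ww,hh,W,H): return cv2.resize(im[y:y+hh,x:x+ww],(W,H),interpolation=cv2.INTER_CUBIC)
m=np.vstack([np.hstack([c(s,300,70,160,160,400,400),c(d,220,50,160,160,400,400)]),np.hstack([c(s,160,270,160,80,400,200),c(w,0,0,640,400,320,200),c(s,230,0,64,160,80,200)])])
cv2.imwrite("pics/m1.png",m)
E
```

```text
(no output)
```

View pics/m1.png

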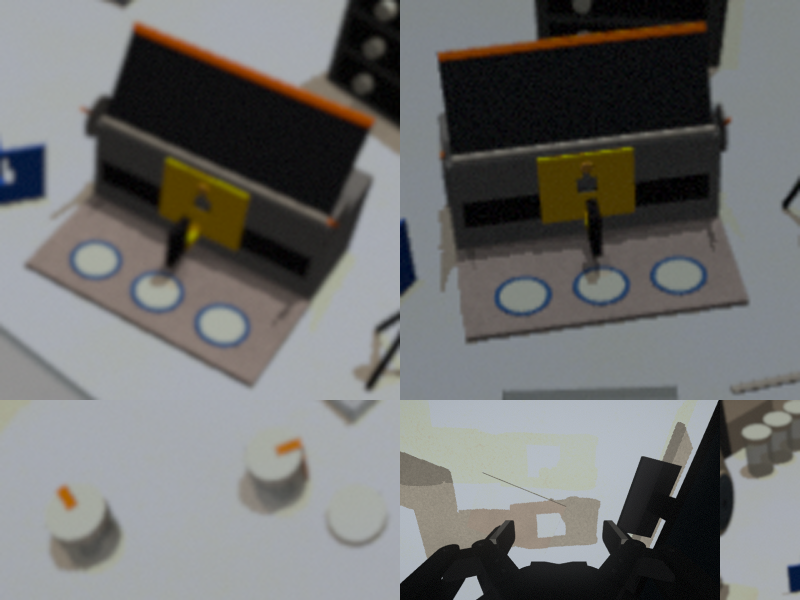

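The crop confirms it: the yellow cover, with its keyhole, hangs mid-face. Two jars carry orange marks on their lids. The far jars have no marks. I'll write helpers and get a rough fit.

```bash
cat > h.py <<'E'
import numpy as np, cv2
from scipy.optimize import least_squares
from scipy.spatial.transform import Rotation as Ro
from plant import arm
def proj(c,X):
    p=np.atleast_2d(X)@np.array(c["R"]).T+c["t"]; s=p[:,:2]/p[:,2:]
    s=s*(1+c["k1"]*(s**2).sum(1,keepdims=True)); return s*[c["fx"],c["fy"]]+[c["cx"],c["cy"]]
def onplane(c,uv,z):
    return least_squares(lambda q: (proj(c,[[q[0],q[1],z]])[0]-uv),onplane.g).x
onplane.g=[500.,0.]
def tri(obs):
    return least_squares(lambda X: np.concatenate([proj(c,X)[0]-uv for c,uv in obs]),[500.,0,50]).x
def rz(a): return Ro.from_euler('z',a).as_matrix()
def down(a):
    "tool down; closing line (tool y) at world angle a"
    y=np.array([np.cos(a),np.sin(a),0]);z=np.array([0,0,-1.]); return np.c_[np.cross(y,z),y,z]
def snap(n,name=None):
    c=arm.calibration(n); im=arm.read_camera(n)
    if name: cv2.imwrite(f"pics/{name}.png",im)
    return c,im
def T(pose,p):  # pose x,y,yaw
    return np.atleast_2d(p)@rz(pose[2]).T+[pose[0],pose[1],0]
def st():
    s=arm.get_state(); print("t%.1f"%s["t"],np.round(s["ee_pos"],1),"F",np.round(s["contact_force"],1),"gap%.3f gf%.1f"%(s["finger_gap"],s["grip_force"])); return s
E
python3 - <<'E'
from h import *
cs,cd=arm.calibration("scene"),arm.calibration("side")
S=lambda x,y:np.array([300+x/2.5,70+y/2.5]); D=lambda x,y:np.array([220+(x-400)/2.5,50+y/2.5])
mod=np.array([[-95,90,8],[-95,0,8],[-95,-90,8],[-150,160,8],[-150,-160,8]],float)
A=[S(95,259),S(157,291),S(221,325),S(26,266),S(252,384)];B=[D(523,295),D(601,286),D(678,275),D(469,339),D(747,301)]
for i in range(3): print("pad tri",tri([(cs,A[i]),(cd,B[i])]).round(1))
f=lambda q:np.r_[(proj(cs,T(q,mod))-A).ravel(),(proj(cd,T(q,mod))-B).ravel()]
for y0 in(0,1.57):
  r=least_squares(f,[500,300,y0]);print(r.x,r.cost)
top=tri([(cs,S(136,28)),(cd,D(440,56))]);top2=tri([(cs,S(370,124)),(cd,D(705,26))]);print("hood edge",top,top2)
print("tab",tri([(cs,S(178,230)),(cd,D(592,205))]))
for uv in [(191.2,315.2),(269.2,294.8)]: print("jar",onplane(cs,uv,70))
for uv in [(295.5,345),(336,280)]: print("jar side",onplane(cd,uv,70))
# tray corners rim
for uv,vd in [((297,199),(332,206)),((344,237),(334,262)),((300,274),(258,262)),((254,236),(261,206))]: print("tray",onplane(cs,uv,30),onplane(cd,vd,30))
E
```

```text
pad tri [452.1 192.    6.3]
pad tri [541.8 196.4   2.7]
pad tri [631.9 196.6   4.9]
[540.07544845 286.38851918   1.60061439] 3.9662729766184195
[540.0754483  286.3885192    1.60061439] 3.9662729766183036
hood edge [391.27829375 348.8543368  231.34628371] [687.59413792 347.37080452 237.65612818]
tab [541.48045668 228.83490954  90.61282084]
jar [ 461.33531031 -401.51456256]
jar [ 570.02159507 -261.14929155]
jar side [ 456.89315075 -397.31049478]
jar side [ 563.45279033 -256.50114558]
tray [424.08612339  22.83707045] [598.95748042  -3.54726101]
tray [607.37578457  -3.81931181] [ 573.13823548 -179.16630184]
tray [ 580.37808346 -161.20640506] [ 397.53944689 -150.86969188]
tray [ 410.04311144 -145.70929197] [418.5441324   26.34677752]
```

```bash
python3 - <<'E'
from h import *
import pickle
a=1.6006+np.pi/2; R=down(a)
P=[]
for i,p in enumerate([(490,130,280),(590,150,280)]):
    q=arm.inverse_kinematics(p,R); print(np.round(q,2)); 
    arm.movep(p,R); arm.wait(.2); P.append(snap("wrist",f"w1_{i}"))
pickle.dump(P,open("w1.pkl","wb")); st()
cv2.imwrite("pics/w1.png",np.vstack([cv2.resize(p[1][0:400],(800,500),interpolation=cv2.INTER_CUBIC)[40:340] for p in P]))
E
```

```text
[ 0.26  0.14  1.85 -0.    1.14 -2.92]
[ 0.25  0.31  1.64 -0.    1.19 -2.92]
t3.8 [589.2 149.9 280.3] F [-0.1 -0.2  0.8] gap0.997 gf0.0
```

View pics/w1.png

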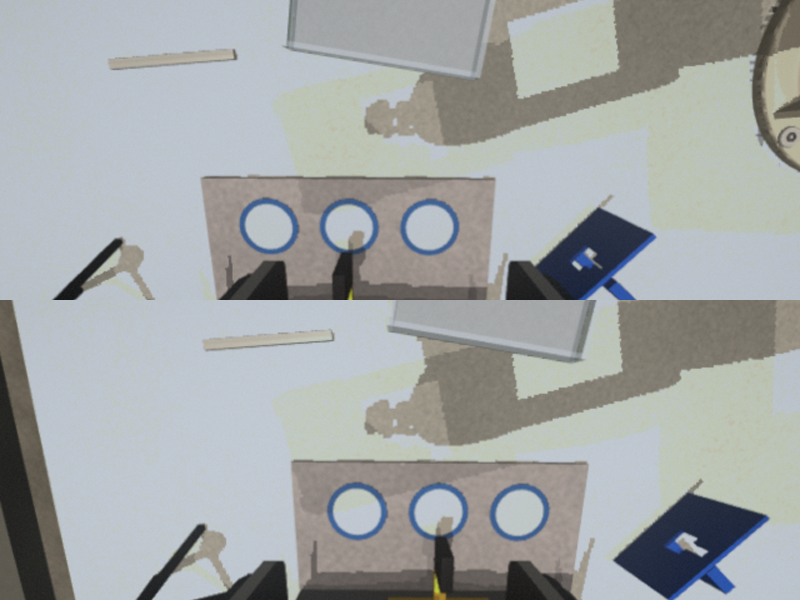

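The wrist views show the three pads: (269,226), (349,226), (430,227) in the top picture, with the tab above the middle pad. I'll refine the reader pose from these.

```bash
cat > fit.py <<'E'
from h import *
import pickle
P=pickle.load(open("w1.pkl","rb")); c1,c2=P[0][0],P[1][0]
U1=np.array([(269,226),(349,226),(430,227),(203,178),(495,178)],float)[[2,1,0,4,3]];U2=np.array([(357,211),(438,211),(519,211),(293,161),(587,163)],float)[[2,1,0,4,3]]
f=lambda U:(U+[0,40])/1.25-[.1,.1]
U1,U2=f(U1),f(U2)
mod=np.array([[-95,90,8],[-95,0,8],[-95,-90,8],[-150,160,8],[-150,-160,8]],float)
res=lambda q:np.r_[(proj(c1,T(q,mod))-U1).ravel(),(proj(c2,T(q,mod))-U2).ravel()]
r=least_squares(res,[540,286,1.6]);print(r.x.round(4),r.cost,r.fun.round(1))
for i in range(3):print(tri([(c1,U1[i]),(c2,U2[i])]).round(1))
for uv1,uv2 in [((289,47),(389,30)),((478,76),(580,61))]:print("tray",tri([(c1,f(np.array(uv1))),(c2,f(np.array(uv2)))]).round(1))
E
python3 fit.py
```

```text
[538.9021 288.3902   1.5967] 8.006114902633131 [-0.1 -0.3  0.2  0.3 -0.1  0.   0.8  0.3 -2.3 -0.5  0.7  0.7  0.6  0.4
  0.2  0.1  2.  -0.2 -2.   0.2]
[451.  191.9   4.5]
[541.9 193.5   6.2]
[631.8 196.2   6.2]
tray [601.3   9.2   4.9]
tray [412.1  32.3  13.7]
```

```bash
cat >> h.py <<'E'
RD=np.array([539.2,288.0,1.597])
E
python3 - <<'E'
from h import *
R=down(RD[2]+np.pi/2)
g=T(RD,[-59,0,0])[0]
arm.movep([g[0],g[1]-20,190],R)
arm.move_straight([g[0],g[1],150],R,120)
arm.move_straight([g[0],g[1],82],R,80); st()
arm.set_gripper(0); arm.wait(.2); st()
snap("scene","s_g0"); c,im=snap("side","d_g0")
cv2.imwrite("pics/g0.png",cv2.resize(im[50:190,200:400],(800,560),interpolation=cv2.INTER_CUBIC))
E
```

```text
t5.8 [541.1 229.2  82.4] F [ 0.1  0.2 -0.4] gap1.001 gf0.0
t6.7 [540.7 228.9  82.1] F [-0.3 -1.2  1.7] gap0.138 gf59.0
```

View pics/g0.png

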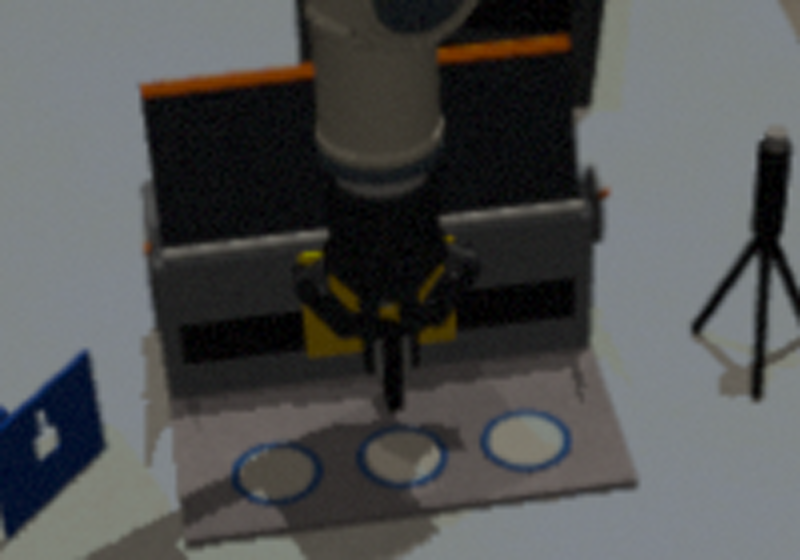

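The side crop shows the fingers closed on the tab; the gap of 11.7 mm matches its thickness. Next I lift and pull.

```bash
python3 - <<'E'
from h import *
R=down(RD[2]+np.pi/2); s=arm.get_state(); p=np.array(s["ee_pos"])
arm.move_straight(p+[0,0,29],R,40); st()
u=T([0,0,RD[2]],[-1,0,0])[0]
for d in (8,16): arm.move_straight(p+[0,0,29]+u*d,R,30); st()
arm.move_straight(p+[0,0,29]+u*60,R,80); st()
arm.move_straight(p+[0,0,80]+u*90,R,100); st()
c,im=snap("side","d_g1"); c,im2=snap("wrist","w_g1")
cv2.imwrite("pics/g1.png",np.hstack([cv2.resize(im[50:250,200:400],(400,400)),cv2.resize(im2,(400,400))]))
for a in (RD[2]+np.pi/2,RD[2]+np.pi/2-.15,np.pi-.13): print(arm.inverse_kinematics([497,-85,60],down(a)))
E
```

```text
t7.7 [540.7 228.9 111. ] F [-0.  -0.2 -0.8] gap0.132 gf58.6
t8.1 [540.9 220.7 111. ] F [ 0.   0.5 -1.1] gap0.129 gf58.6
t8.5 [541.2 212.7 111.1] F [ 0.6 -0.1 -0.6] gap0.134 gf58.6
t9.2 [542.4 168.8 111.2] F [-0.7 -0.2 -1.2] gap0.136 gf58.6
t10.0 [543.  138.9 162. ] F [ 0.4  0.2 -0.9] gap0.131 gf58.6
[-1.72362240e-01  4.52956441e-01  2.03156615e+00 -4.44089210e-16
  6.57070064e-01  2.94302674e+00]
None
None
```

View pics/g1.png

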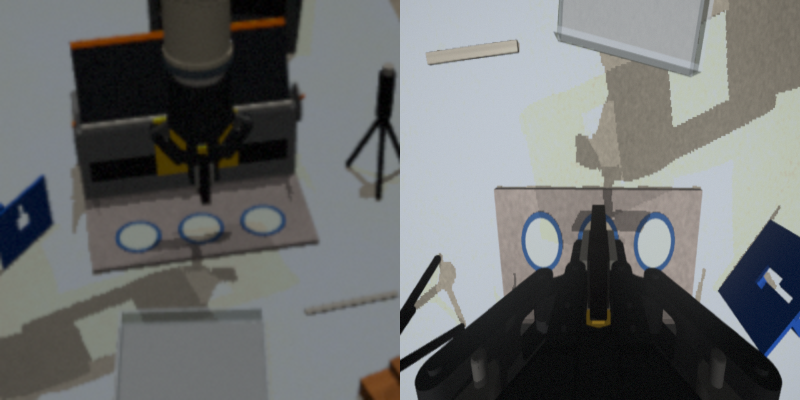

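```bash
python3 - <<'E'
from h import *
R=down(2.8); x,y=493,-86
print(arm.inverse_kinematics([x,y,160],R),arm.inverse_kinematics([x,y,50],R))
arm.movep([x,y,160],R); st()
arm.move_straight([x,y,62],R,100); f0=st()["contact_force"][2]
z=62
while z>47:
    z-=1; arm.move_straight([x,y,z],R,30); f=arm.get_state()["contact_force"][2]
    if f>f0+3: break
print("z",z,f); st()
arm.set_gripper(.5); arm.wait(.3)
arm.move_straight([x,y,160],R,120); st()
c,im=snap("side","d_g2"); c,im2=snap("scene","s_g2")
cv2.imwrite("pics/g2.png",np.hstack([cv2.resize(im[180:280,240:350],(400,364)),cv2.resize(im2[180:290,240:360],(400,364))]))
E
```

```text
[-1.75701719e-01  2.82956021e-01  1.98382115e+00 -4.44089210e-16
  8.74815484e-01 -2.97570172e+00] [-1.75701719e-01  4.67202902e-01  2.04293494e+00 -4.44089210e-16
  6.31454813e-01 -2.97570172e+00]
t11.0 [493.5 -85.4 160. ] F [ 0.5  0.3 -1.3] gap0.131 gf58.5
t12.1 [493.4 -86.   62.5] F [-0.4  0.1 -0.9] gap0.130 gf58.5
z 52 10.512008100648226
t14.6 [493.1 -86.   52.7] F [-3.1  0.3 10.5] gap0.130 gf60.3
t16.4 [492.5 -85.9 159.4] F [0.1 0.5 0.2] gap0.498 gf0.0
```

View pics/g2.png

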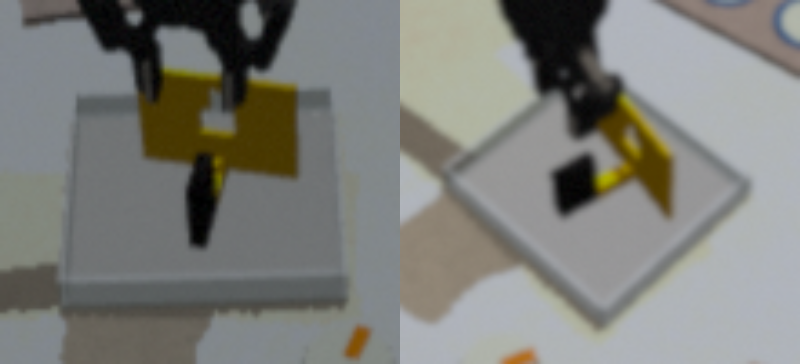

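The cover stands in the tray on sheet and foot, clear of the walls. Next I look at the jars from two wrist positions.

```bash
python3 - <<'E'
from h import *
import pickle
R=down(-np.pi/2); P=[]
for i,p in enumerate([(380,-370,230),(400,-290,230)]):
    arm.movep(p,R); arm.wait(.3); P.append(snap("wrist",f"w2_{i}"))
pickle.dump(P,open("w2.pkl","wb")); st()
for c,im in P:
    print(proj(c,[[461,-401,70],[569,-259,70]]).round())
cv2.imwrite("pics/w2.png",np.vstack([cv2.resize(p[1],(800,500),interpolation=cv2.INTER_CUBIC)[0:300] for p in P]))
E
```

```text
t20.8 [ 399.8 -290.7  229.9] F [ 0.1  0.6 -0.7] gap0.500 gf0.0
[[352. 102.]
 [182. -36.]]
[[437. 124.]
 [279.  -9.]]
```

View pics/w2.png

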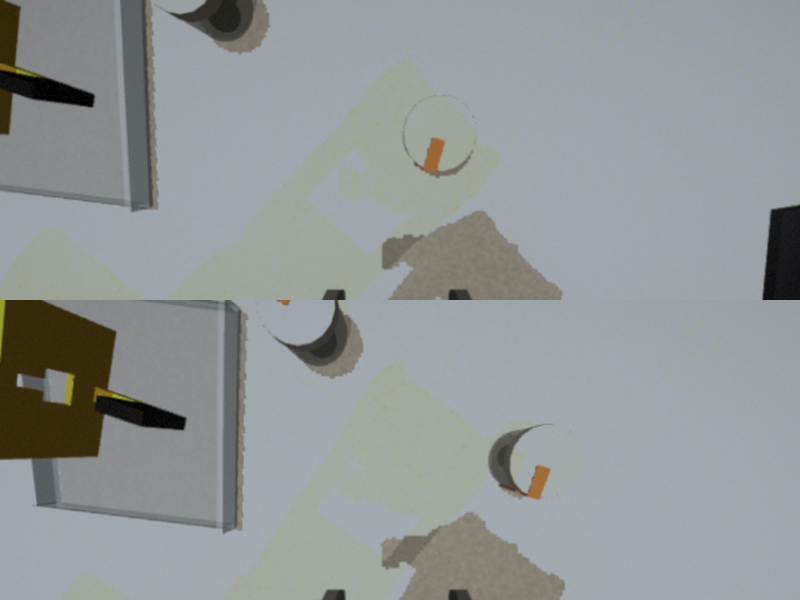

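Jar 1's lid is centred at (440,134) and (545,461) in these pictures; the second jar is cut off at the top, so I shift the view.

```bash
python3 - <<'E'
from h import *
import pickle
P=pickle.load(open("w2.pkl","rb")); f=lambda x,y:np.array([x,y])/1.25
c1,c2=P[0][0],P[1][0]
print("jar1 tri",tri([(c1,f(440,134)),(c2,f(545,161))]).round(1)); onplane.g=[460,-400]
for c,ce,a,b in [(c1,f(440,134),f(437,139),f(431.5,172)),(c2,f(545,161),f(541,167),f(535,197))]:
    C,A,B=[onplane(c,u,70) for u in(ce,a,b)]; d=B-A; print(C.round(1),A.round(1),B.round(1),np.arctan2(d[1],d[0]),np.arctan2(*(B-C)[::-1]))
R=down(-np.pi/2); P=[]
for i,p in enumerate([(500,-310,230),(520,-240,230)]):
    arm.movep(p,R); arm.wait(.3); P.append(snap("wrist",f"w3_{i}"))
pickle.dump(P,open("w3.pkl","wb")); st()
cv2.imwrite("pics/w3.png",np.vstack([cv2.resize(p[1],(800,500),interpolation=cv2.INTER_CUBIC)[0:300] for p in P]))
E
```

```text
jar1 tri [ 456.6 -401.3   67.2]
[ 456.2 -400.9] [ 452.7 -398.8] [ 429.1 -395.4] 2.9981331967201035 2.941849385613037
[ 457.  -400.3] [ 452.6 -397.7] [ 430.3 -395.4] 3.036846740610534 2.960246670070524
t22.3 [ 519.8 -240.7  229.9] F [ 1.3  0.  -0.1] gap0.499 gf0.0
```

View pics/w3.png

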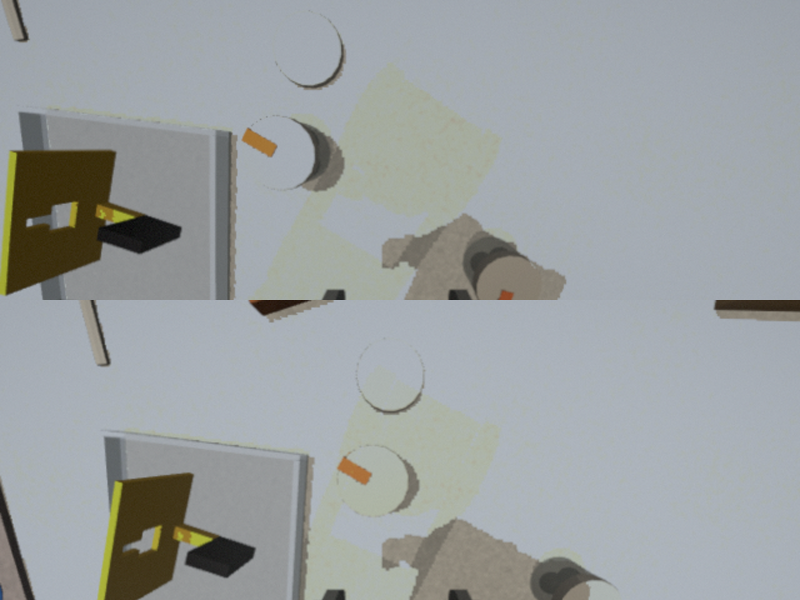

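Jar 2's lid is at (279,152) and (374,481), with its mark pointing up-left; the flat spare lid is above it. The dark shape lower right is jar 1, in shadow. I'll compute the pose, re-check, and pick jar 2.

```bash
cat >> h.py <<'E'
def wrap(a): return (a+np.pi)%(2*np.pi)-np.pi
def plan(pick,place,D):
    "closing angle at pick with balanced wrist angle"
    best=None
    for a in np.arange(-np.pi,np.pi,.05):
        q=arm.inverse_kinematics([*pick,42],down(a)); r=arm.inverse_kinematics([*place,52],down(a+D))
        if q is None or r is None: continue
        m=max(abs(q[5]),abs(r[5]),abs(r[5]-q[5]))
        if best is None or m<best[0]: best=(m,a)
    return best
E
python3 - <<'E'
from h import *
import pickle
P=pickle.load(open("w3.pkl","rb")); f=lambda x,y:np.array([x,y])/1.25
c1,c2=P[0][0],P[1][0]
print("jar2 tri",tri([(c1,f(279,152)),(c2,f(374,181))]).round(1)); onplane.g=[570,-260]
an=[];Cs=[]
for c,ce,a,b in [(c1,f(279,152),f(274,149),f(246,135)),(c2,f(374,181),f(369,177),f(341,163))]:
    C,A,B=[onplane(c,u,70) for u in(ce,a,b)]; d=B-A; an+=[np.arctan2(d[1],d[0]),np.arctan2(*(B-C)[::-1])];Cs.append(C)
print(np.array(Cs).round(1),an)
# moved since?
n=snap("wrist")[1]; d=cv2.absdiff(n,P[1][1])[60:180,260:340].max(2); print("diff",d.mean(),(d>40).sum())
C=np.mean(Cs,0);m=np.mean(an);D=wrap(1.597-m); pl=T(RD,[-95,-90,0])[0][:2]
best=plan(C,pl,D);a=best[1];print(C,m,D,pl,best)
if (d>40).sum()<30:
    arm.set_gripper(1.0)
    R=down(a); arm.movep([*C,150],R); arm.move_straight([*C,42],R,120); st()
    arm.set_gripper(0); arm.wait(.2); st()
    arm.move_straight([*C,160],R,120); st()
    np.save("j2.npy",np.r_[C,m,D,a,pl])
    snap("wrist","w_j2")
    c,im=snap("side"); cv2.imwrite("pics/j2.png",cv2.resize(im[180:320,250:420],(680,560),interpolation=cv2.INTER_CUBIC))
E
```

```text
jar2 tri [ 562.6 -223.7   72.3]
[[ 562.8 -223.1]
 [ 562.2 -223.5]] [np.float64(1.1025333510909048), np.float64(1.089863778113684), np.float64(1.1080153952110445), np.float64(1.071747803063328)]
diff 1.9417708333333332 0
[ 562.46978725 -223.28167411] 1.0930400818697403 0.5039599181302599 [631.65816739 195.39067389] (np.float64(0.17413275345232826), np.float64(-0.34159265358980306))
t25.0 [ 563.  -223.5   42.7] F [ 0.2 -0.4  0.4] gap0.999 gf0.0
t25.6 [ 562.9 -223.5   43. ] F [-1.5  1.2  4.8] gap0.620 gf62.4
t26.8 [ 561.9 -223.1  159.2] F [ 1.  -0.6 -2. ] gap0.620 gf62.9
```

```bash
cat > place.py <<'E'
from h import *
import sys
C0,C1,m,D,a,px,py=np.load(sys.argv[1]); R0=down(a);R=down(a+D)
arm.move_straight([C0,C1,200],R0,150)
arm.movep([px,py,200],R); st()
arm.move_straight([px,py,75],R,120); f0=st()["contact_force"][2]; z=75 if len(sys.argv)<3 else 75
arm.move_straight([px,py,56],R,60); z=56
if arm.get_state()["contact_force"][2]<f0+3:
  while z>44:
    z-=.7; arm.move_straight([px,py,z],R,30); f=arm.get_state()["contact_force"][2]
    if f>f0+2.5: break
print("z",z); st()
arm.set_gripper(.78); arm.wait(.3); st()
arm.move_straight([px,py,160],R,120); st()
E
python3 place.py j2.npy; python3 - <<'E'
from h import *
c,im=snap("side","d_p2"); cv2.imwrite("pics/p2.png",cv2.resize(im[80:220,220:390],(680,560),interpolation=cv2.INTER_CUBIC))
E
```

```text
t28.8 [631.8 194.2 199.9] F [-0.5 -0.3 -2. ] gap0.618 gf63.0
t30.0 [632.3 195.6  75.9] F [ 0.8  0.7 -1.6] gap0.622 gf63.0
z 50.39999999999998
t32.5 [631.7 195.4  51. ] F [-2.2 -1.1  5.4] gap0.619 gf63.5
t33.1 [631.7 195.4  50.3] F [0.  0.2 0.6] gap0.778 gf0.0
t34.1 [631.1 195.2 159.1] F [-0.4  0.8 -0.5] gap0.778 gf0.0
```

View pics/p2.png

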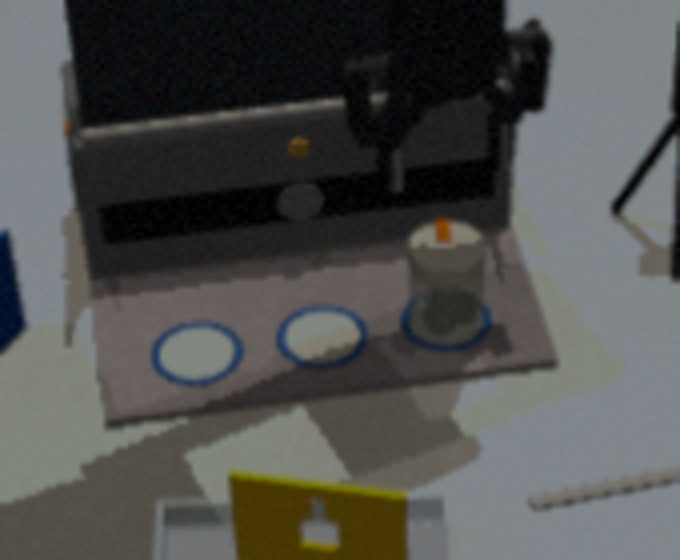

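Jar 2 stands on the right-hand disc with its mark toward the face. Now jar 1: check that it has not moved, then pick it.

```bash
python3 - <<'E'
from h import *
import pickle
P=pickle.load(open("w2.pkl","rb"))
arm.movep([600,0,230],down(-np.pi/2)); arm.movep((380,-370,230),down(-np.pi/2)); arm.set_gripper(.5); arm.wait(.3)
c,n=snap("wrist","w4_0")
def om(im): 
    h=cv2.cvtColor(im,cv2.COLOR_BGR2HSV); mk=cv2.inRange(h,(4,140,90),(20,255,255)); mk[:, :180]=0; mk[200:]=0; ys,xs=np.nonzero(mk); return xs.mean(),ys.mean(),len(xs)
print(om(P[0][1]),om(n)); st()
C=np.array([456.6,-400.8]); m=2.98; D=wrap(1.597-m); pl=T(RD,[-95,90,0])[0][:2]
best=plan(C,pl,D); a=best[1]; print(D,pl,best)
if np.hypot(*(np.array(om(P[0][1]))-om(n))[:2])<2:
    arm.set_gripper(1.0)
    R=down(a); arm.movep([*C,150],R); arm.move_straight([*C,42],R,120); st()
    arm.set_gripper(0); arm.wait(.2); st()
    arm.move_straight([*C,160],R,120); st()
    np.save("j1.npy",np.r_[C,m,D,a,pl])
E
```

```text
(np.float64(346.748987854251), np.float64(123.94736842105263), 247) (np.float64(346.63967611336034), np.float64(123.90688259109312), 247)
t37.8 [ 380. -370.  230.] F [-0.5 -0.2  0.8] gap0.497 gf0.0
-1.383 [451.71996078 190.67455246] (np.float64(2.5022374212703435), np.float64(-0.6915926535898018))
t40.1 [ 457.  -401.2   42.7] F [ 0.2 -0.5 -0.7] gap1.006 gf0.0
t40.7 [ 457.  -401.2   43. ] F [-0.9  0.2  4.9] gap0.616 gf62.5
t41.9 [ 456.2 -400.4  159.2] F [-0.5 -0.1 -0.3] gap0.626 gf62.9
```

```bash
python3 place.py j1.npy; python3 - <<'E'
from h import *
import pickle
R=down(RD[2]+np.pi/2); P=[]
arm.movep([450,130,260],R)
for i,p in enumerate([(490,110,240),(590,110,240)]):
    arm.movep(p,R); arm.wait(.3); P.append(snap("wrist",f"w5_{i}"))
pickle.dump(P,open("w5.pkl","wb")); st()
cv2.imwrite("pics/w5.png",np.vstack([cv2.resize(p[1],(800,500),interpolation=cv2.INTER_CUBIC)[80:380] for p in P]))
E
```

```text
t44.4 [451.9 190.3 199.8] F [ 0.4 -0.1 -1.4] gap0.620 gf62.8
t45.6 [452.2 190.8  75.6] F [ 0.2  0.6 -2.1] gap0.621 gf62.9
z 50.39999999999998
t48.1 [451.8 190.7  50.9] F [-1.9 -1.9  8.7] gap0.619 gf63.9
t48.7 [451.7 190.7  50.4] F [ 0.2 -0.5 -0.2] gap0.779 gf0.0
t49.8 [451.3 190.5 159.4] F [-0.3  0.3 -0.6] gap0.778 gf0.0
t55.7 [589.5 110.1 240.3] F [ 0.1 -0.3  0.3] gap0.779 gf0.0
```

View pics/w5.png

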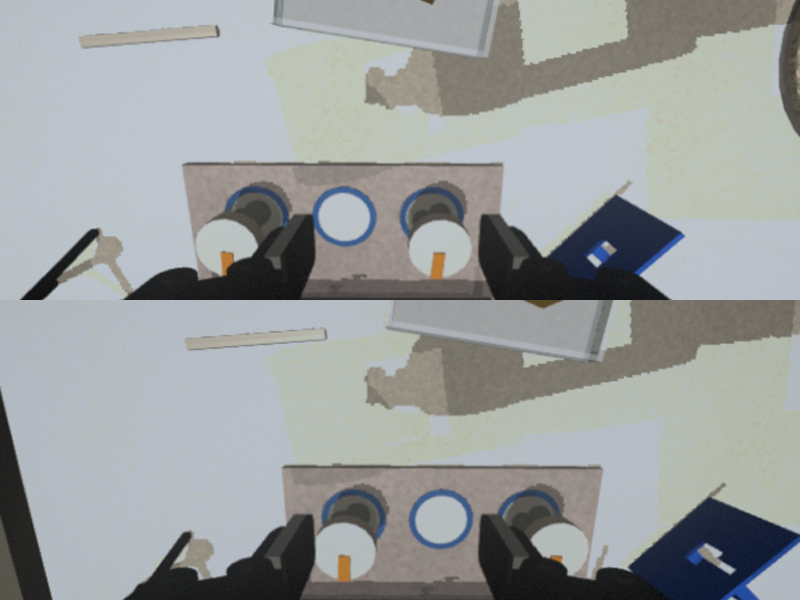

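```bash
python3 - <<'E'
from h import *
import pickle
P=pickle.load(open("w5.pkl","rb"));f=lambda x,y:np.array([x,y+80])/1.25
onplane.g=[500,200]; z=78
for c,l in [(P[0][0],[("j1",(440,249),(440,253),(437,280)),("j2",(226,243),(226,253),(230,274))]),(P[1][0],[("j2",(346,251),(345,256),(343,280))])]:
    for n,ce,a,b in l:
        C,A,B=[onplane(c,f(*u),z) for u in(ce,a,b)]; print(n,C.round(1),np.arctan2(*(B-A)[::-1]).round(3),np.arctan2(*(B-C)[::-1]).round(3))
print("pad mid",onplane(P[0][0],f(345,216),8),onplane(P[1][0],f(441,219),8), T(RD,[[-95,90,0],[-95,0,0],[-95,-90,0]]).round(1))
E
```

```text
j1 [451.3 191.5] 1.53 1.542
j2 [631.3 191.1] 1.648 1.593
j2 [630.  195.2] 1.486 1.469
pad mid [540.66067248 193.26001866] [541.60872112 193.60356043] [[451.7 190.7   0. ]
 [541.7 193.    0. ]
 [631.7 195.4   0. ]]
```

```bash
cat > hood.py <<'E'
from h import *
R=down(RD[2]-np.pi/2); H=T(RD,[4,0,136])[0]; H[2]=136; u=T([0,0,RD[2]],[1,0,0])[0]
def tcp(th,r=100): # contact corner of tip on the panel's back
    b=-np.sin(th)*r+3*np.cos(th); z=np.cos(th)*r+3*np.sin(th)
    return H+u*(b+11)+[0,0,z+arm.tip_reach]
E
python3 - <<'E'
from hood import *
import pickle
for i,(c,im) in enumerate(pickle.load(open("w5.pkl","rb"))):
    h=cv2.cvtColor(im,cv2.COLOR_BGR2HSV); mk=cv2.inRange(h,(4,140,90),(20,255,255)); mk[:240]=0
    n,l,s,ce=cv2.connectedComponentsWithStats(mk)
    for k in range(1,n):
        if s[k,4]<60: continue
        ys,xs=np.nonzero(l==k); onplane.g=[500,200]
        Q=np.array([onplane(c,np.array([x,y]),78) for x,y in zip(xs,ys)]); e,v=np.linalg.eigh(np.cov(Q.T)); d=v[:,1]*np.sign(v[1,1])
        print(i,ce[k].round(),s[k,4],Q.mean(0).round(1),np.arctan2(d[1],d[0]).round(3))
print(arm.tip_reach,tcp(-.5),tcp(.785))
p=np.array(arm.get_state()["ee_pos"]); arm.set_gripper(0)
arm.move_straight(p+[0,0,140],None,150)
s=tcp(-.5)+u*40; 
arm.movep([s[0],s[1],400],R); arm.move_straight(s,R,150); st()
for th in np.arange(-.5,.70,.1):
    arm.move_straight(tcp(th),R,60)
st()
arm.move_straight(tcp(.72),R,40); arm.wait(.2); st()
e=tcp(.72)+[0,0,100]; arm.move_straight(e,R,150); arm.move_straight(e+u*120,R,200)
c,im=snap("side","d_h");c2,im2=snap("scene","s_h")
cv2.imwrite("pics/h.png",np.hstack([cv2.resize(im[40:190,220:370],(400,400),interpolation=cv2.INTER_CUBIC),cv2.resize(im2[70:220,305:455],(400,400),interpolation=cv2.INTER_CUBIC)]))
E
```

```text
0 [181. 273.] 111 [632.9 208.4] 1.339
0 [350. 276.] 162 [452.7 207.1] 1.496
1 [275. 279.] 158 [632.6 211.6] 1.552
25.0 [537.48188286 353.55278977 247.31997957] [540.60331739 234.45803378 233.85930246]
t61.6 [536.9 393.9 248.4] F [ 0.9  0.8 -0. ] gap0.002 gf0.0
t65.9 [540.1 248.5 244.9] F [-0.3  0.2 -0.1] gap-0.002 gf0.0
t66.5 [540.4 239.3 238.1] F [-0.2  0.2 -0.8] gap-0.002 gf0.0
```

View pics/h.png

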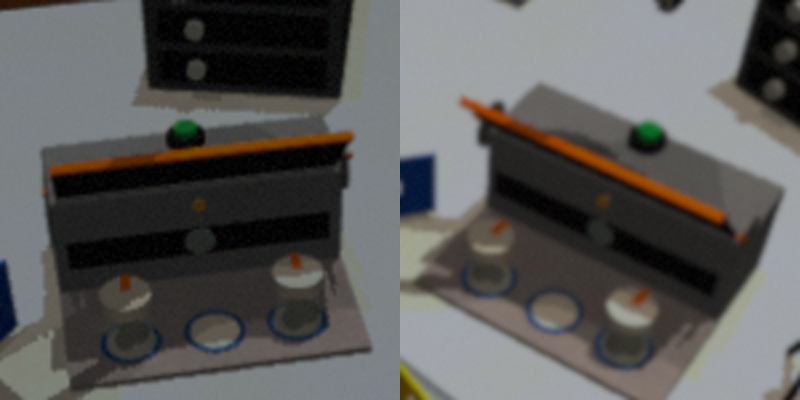

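The hood is folded forward, with its orange edge running from (52,171) to (352,137) in the side crop. The green button is visible at (185,132) and (649,136). I'll measure the hood angle and the button.

```bash
python3 - <<'E'
from hood import *
cs,cd=arm.calibration("scene"),arm.calibration("side"); k=400/150
S=lambda x,y:np.array([305+(x-400)/k,70+y/k]);D=lambda x,y:np.array([220+x/k,40+y/k])
for a,b in [(S(463,102),D(53,170)),(S(725,217),D(352,137))]:
    X=tri([(cs,a),(cd,b)]); d=X-H; print(X.round(1),"theta",np.arctan2(-d@u,d[2]),np.hypot(d@u,d[2]))
ob=[(cs,S(463,102),150),(cs,S(725,217),-150),(cd,D(53,170),150),(cd,D(352,137),-150)]
def P(th,r,y,q): return T(q,[4-np.sin(th)*r,y,0])[0]+[0,0,136+np.cos(th)*r]
for r in(115,120):
    f=lambda v:np.concatenate([(proj(c,P(v[0],r,y,RD))[0]-uv) for c,uv,y in ob]); o=least_squares(f,[.7]); print(r,o.x,o.fun.round(1))
for z in (134,140,145):
    onplane.g=[540,370]; print("button",z,onplane(cs,S(649,131),z),onplane(cd,D(185,127),z))
print(tri([(cs,S(649,131)),(cd,D(185,127))]), T(RD,[85,0,0]))
# same-camera calibration bias: pads ref (empty mid pad)
print("mid pad",onplane(cs,S(553,311),8),onplane(cd,D(215,330),8))
E
```

```text
[395.2 214.3 221. ] theta 0.7155294973271743 112.57553105975055
[691.7 229.7 214.6] theta 0.7004517810592388 102.8188311656409
115 [0.71820848] [-1.6 -0.7 -1.3  0.3 -1.6  0.1  0.3 -1. ]
120 [0.72464454] [-2.3 -0.9 -1.7  0.3 -1.7 -0.1  0.7 -1.2]
button 134 [534.15304068 387.31366922] [539.37777592 392.01151339]
button 140 [536.89560646 380.58092223] [538.67631616 383.16446365]
button 145 [539.18107795 374.97029968] [538.0917664  375.79192206]
[538.33289918 376.8942647  143.79250531] [[536.97294266 372.97081979   0.        ]]
mid pad [542.72626385 191.87406734] [542.54944657 192.20296683]
```

```bash
python3 - <<'E'
from hood import *
e=tcp(.66)+[0,0,60]; arm.move_straight(e+u*20,R,200); arm.move_straight(tcp(.66),R,100)
for t in (.72,.755,.787): arm.move_straight(tcp(t),R,40)
arm.wait(.3); st()
e=tcp(.787)+u*15+[0,0,80]; arm.move_straight(e,R,120); arm.move_straight([538,430,330],R,200)
c,im=snap("side","d_h2");c2,im2=snap("scene","s_h2")
cv2.imwrite("pics/h2.png",np.hstack([cv2.resize(im[70:150,220:370],(800,427),interpolation=cv2.INTER_CUBIC)[:, :400],cv2.resize(im2[90:190,305:455],(600,400),interpolation=cv2.INTER_CUBIC)[:,:0].reshape(400,0,3)]) if 0 else np.vstack([cv2.resize(im[75:130,225:375],(800,293),interpolation=cv2.INTER_CUBIC),cv2.resize(im2[95:175,315:455],(525,300),interpolation=cv2.INTER_CUBIC) if 0 else cv2.resize(im2[100:165,315:462],(800,300),interpolation=cv2.INTER_CUBIC)]))
E
```

```text
t70.7 [540.5 234.3 233.6] F [-0.2 -0.7 -0.3] gap0.000 gf0.0
```

View pics/h2.png

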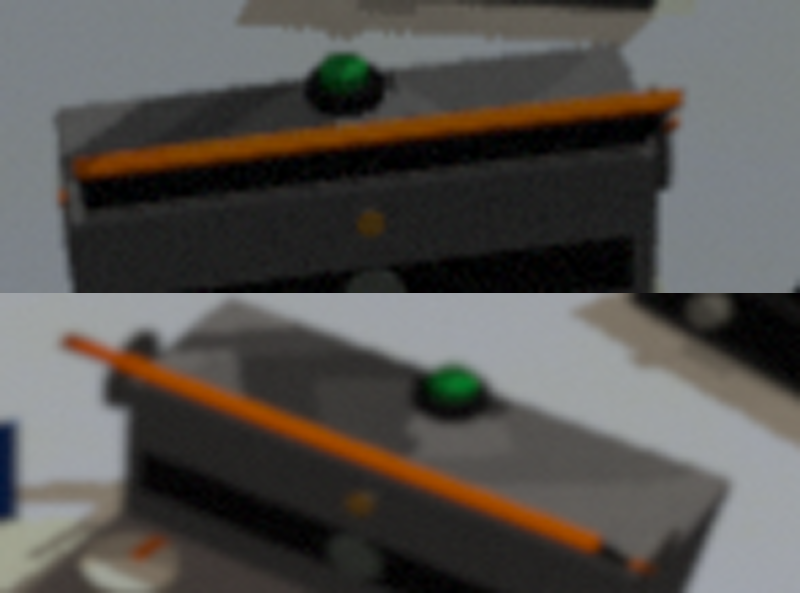

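The hood is a bit lower now: strip from (82,167) to (675,100) in the side view, (68,341) to (600,545) in the scene view.

```bash
python3 - <<'E'
from hood import *
cs,cd=arm.calibration("scene"),arm.calibration("side")
S=lambda x,y:np.array([315+x/5.442,100+(y-293)/4.615]);D=lambda x,y:np.array([225+x/5.333,75+y/5.333])
ob=[(cs,S(68,341),150),(cs,S(600,545),-150),(cd,D(82,167),150),(cd,D(675,100),-150)]
def P(th,r,y): return T(RD,[4-np.sin(th)*r,y,0])[0]+[0,0,136+np.cos(th)*r]
for r in(115,120):
    f=lambda v:np.concatenate([(proj(c,P(v[0],r,y))[0]-uv) for c,uv,y in ob]); o=least_squares(f,[.7]); print(r,o.x,o.fun.round(1))
# press
B=np.array([538,375.]); arm.move_straight([*B,190],R,150); z=174; arm.move_straight([*B,z],R,80); f0=st()["contact_force"][2]
while z>155:
    z-=1; arm.move_straight([*B,z],R,30); f=arm.get_state()["contact_force"][2]
    if f>f0+12: break
print("z tip",z-25,f); arm.wait(.3); st()
arm.move_straight([*B,260],R,120); arm.move_straight([450,430,330],R,200); st()
c,im=snap("side","d_e");c2,im2=snap("scene","s_e")
cv2.imwrite("pics/e.png",np.vstack([cv2.resize(im[60:280,210:500],(600,300)),cv2.resize(im2[70:330,160:500],(600,300))]))
E
```

```text
115 [0.78097007] [-1.5 -0.4 -1.  -0.3 -1.7  0.3  1.1 -0.7]
120 [0.78467749] [-2.3 -0.6 -1.4 -0.3 -1.8  0.1  1.5 -0.9]
t74.2 [538.  375.2 173.9] F [-1.3 -0.2  4.2] gap-0.002 gf1.6
z tip 144 18.64123625974604
t75.8 [538.1 375.2 170.8] F [-5.3 -1.4 17.7] gap0.003 gf9.2
t77.4 [450.1 429.6 329.3] F [-1.2  0.4  0.3] gap0.002 gf0.0
```

View pics/e.png

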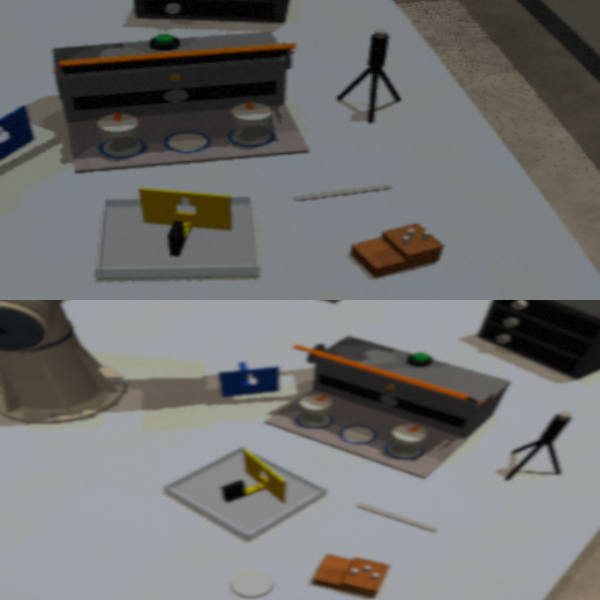

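Cover, jars, hood and button all look done. One last numeric check of the mark angles before I hand in.

```bash
python3 - <<'E'
from h import *
arm.movep([450,380,420],down(RD[2]-np.pi/2)); arm.movep([470,60,350],down(2.9))
for (x,tgt) in ((400,451),(470,451),(560,632),(620,632)):
    R=down(2.85); arm.movep([x,75,215],R); arm.wait(.3); c,im=snap("wrist",f"m{x}")
    h=cv2.cvtColor(im,cv2.COLOR_BGR2HSV); mk=cv2.inRange(h,(4,130,80),(20,255,255))
    n,l,s,ce=cv2.connectedComponentsWithStats(mk)
    for k in range(1,n):
        if s[k,4]<60: continue
        ys,xs=np.nonzero(l==k); onplane.g=[500,200]
        if len(xs)>600: continue
        Q=np.array([onplane(c,np.array([a,b]),78) for a,b in zip(xs,ys)]); e,v=np.linalg.eigh(np.cov(Q.T)); d=v[:,1]*np.sign(v[1,1])
        if 400<Q.mean(0)[0]<680 and 180<Q.mean(0)[1]<240: print(x,s[k,4],Q.mean(0).round(1),np.arctan2(d[1],d[0]).round(3),np.sqrt(e).round(1))
st()
E
```

```text
560 201 [452.5 206.5] 1.547 [2.8 6.6]
620 232 [452.8 207. ] 1.501 [3. 7.]
t84.2 [619.5  75.  215.2] F [2.2 0.2 0.2] gap-0.002 gf0.0
```

```bash
python3 - <<'E'
from h import *
p=np.array(arm.get_state()["ee_pos"]); arm.move_straight(p+[0,0,120],None,150)
print(arm.finish_job())
E
```

```text
the job is handed in; nothing more can be done
None
```

I handed the job in: the cover is upright in the tray, both jars are on their own discs with their marks about 3–4° off square to the reader, the hood measures about 45°, and I pressed the green button last with about 18 N.

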